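# Tip the printing block onto the paper and press

## Robot

A 6-joint arm with a two-finger parallel gripper is mounted at the origin on the work surface. World frame = base frame: x ahead of the robot, y to its left, z up, the work surface at z = 0. Lengths are in m, angles in rad, forces in N, time in s.
With the tool pointing down it reaches from about 0.25 to 0.725 m from the base axis. Payload 4 kg.
Tool frame: the origin (TCP) lies midway between the tips of the shut fingers; the grasp point (between the pads) lies pinch_z behind it (pinch_z is the distance from the TCP to the grasp point, in m); z points along the fingers, y is the direction in which the jaws open and shut (so a half turn about z gives the same grasp; the last joint's range is limited). The gripper opens to 85 mm and grips with 20 to 120 N. Pads are 22 mm wide; open, the fingers measure 114 mm over their backs; the gripper's body (76 mm by 85 mm) begins 54 mm behind the grasp point. The pads swing forward as they close: fully open they stand 13 mm farther back than shut.
Start: joints at [-1.188, 0.241, 0.005, 1.335, 0, 1.571], TCP at [0.187, -0.464, 0.231] pointing down, gripper open.
Joint ranges: [-2.72, 2.72], [-1.05, 1.87], [-1.09, 1.28], [-1.99, 2.15], [-1.42, 1.44], [-3.14, 3.14]. Speed limits (rad/s): [2.79, 2.79, 3.14, 3.14, 3.14, 3.14].

## Interface

Orientations are given as a unit quaternion [x, y, z, w].
In Python, from workcell import * gives the robot as it stands.
- The arm moves only by the tool move_arm, never from a script. Its argument "motion" is a list of rows, each a list of 3 entries, a list of its own where there are three numbers: the finger opening in mm, from 0 to 85.4, then the shift along the tool's x, y, z in units of 50 mm (1.0 is 50 mm), then the turn about the tool's z in units of 6 degrees (1.0 is 6 degrees). In form: [[claw, [dx, dy, dz], roll], ...]. A call has exactly 10 rows; each row is the pose to reach, as a shift and turn from the pose commanded when the call began, along the tool's axes at that moment; what a row does not reach only later rows make up. A row lasts 1/10 s, in which the tool goes at most 50 mm and 8.59 degrees, less where a joint would pass 70% of its speed; a pose out of reach is approached as far as the arm can. A call with a gripper value outside its range is refused whole. The fingers move at their own pace and stop on an object; the grip force is fixed at half the most. Time passes only in rows, so rows that repeat a pose let the fingers close, or fill a call up. It gives the time, the measured TCP pose, the force and the opening at its end, in the units of the state.
- get_obs(): the state, without advancing time (a new reading comes with each control period).
- camera(name): name is "side" or "top" or "wrist"; returns a dict with "color" (400x640x3 uint8, red, green, blue), "fx", "fy", "cx", "cy" (pixels), "distortion" ([k1, k2, p1, p2, k3] as OpenCV has them; the pictures are not rectified), "rvec" (rotation vector, rad) and "tvec" (3), from world to camera coordinates, as OpenCV has them; the wrist camera has in their place "mount" (4x4, takes a point from camera to tool coordinates, whose origin is the TCP and whose axes are the flange's). Camera axes: x right, y down, z forward; pixel columns grow to the right and rows downward; lengths in m; the calibration is good to about 2 mm. A picture is of the moment at which its call begins: read the wrist's pose just before it. There is no depth.
- job_done(): hands the job in, once; it reports no verdict.
The state is a dict: "clock": time; "joint_pos": joint angles; "joint_vel": joint speeds; "tau": joint torques, N m; "eef_pos": TCP position; "tool_rot": TCP orientation; "ft_force": force on the tool from outside, world axes, zero at the start; "ft_torque": the same for the moment, N m; "grip_width": finger opening in m.
Only numpy, scipy, OpenCV 4.12 (cv2) and the standard library are available. Lean on these libraries where they do the work, as an engineer would, in place of code of your own. Each camera call takes 0.05 s, during which the arm holds its last target.

## Task

Two inked printing blocks stand on edge on the printing board, against its stop strip. Push the wider one over from behind so that it tips about its foot and falls face down on the sheet, then press down on its back with the fingertips for about a second to take the print, and back off, leaving it lying there. Only push on the block, never lift it or slide it about, and leave the narrower block standing and everything else where it is.

Things in the scene. Friction and masses are not known exactly. Their poses are not given: they have to be found in the camera images.
- print_board: fixed plywood board, 220 (x) by 300 (y) by 12 mm thick, flat on the table; origin under its centre, z up. A stop strip (x +75 to +89, y -140 to +140 mm) stands 15 mm above its top. A paper sheet covers x -90 to +40, y -135 to +135 mm. The two blocks stand between, side by side along y, centres about 136 mm apart; either may be at +y. They tip towards the board's -x, away from the strip.
- wide_block: loose wooden block, 100 wide (y), 90 tall (z), 26 mm thick (x), about 0.2 kg, inked relief 3 mm proud on its -x face. Starts upright on the board, relief to the sheet, plain back (+x) 3 to 10 mm from the strip. Origin at the middle of the edge it stands on, z up while it stands; face down, x points up and the flat 100 by 90 mm back lies 29 mm above the board's top.
- wide_block_mid (a point): centre of the wide block's wood: half-way up (45 mm from its foot), in the middle of its width and thickness; axes as the block's
- wide_block_foot (a point): middle of the wide block's lower front edge, the edge about which it tips (13 mm towards the relief from its origin)
- narrow_block: bystander: a similar loose block, 60 mm wide (y), 80 mm tall, 26 mm thick, standing on edge beside the wide one; origin at the centre of the edge it stands on
- ink_tin: bystander: bare metal tin, 60 mm across, 50 mm tall, beside the board; origin under its centre
- amber_bottle: bystander: amber glass bottle, 50 mm across, 130 mm tall, beside the board; origin under its centre
- mug: bystander: white mug, 72 mm across, 85 mm tall, beside the board; origin under its centre
- brayer: bystander: ink roller lying on the table beside the board, roller 80 mm long, 36 mm across, with a wooden handle; origin under the roller's middle
- baren: bystander: round wooden rubbing pad with a bow handle, 96 mm across, 36 mm tall, on the table on the robot's side of the board; origin under its centre
- ink_knife: bystander: ink knife (spatula), 190 mm long, lying on the table beyond the strip, under 35 mm high; origin under its middle

How it is judged:
By the outcome, as a careful person would: the job done as asked, in the order asked, and still so for the second after the job is handed in, with the robot touching nothing.
It also fails if it takes over 45 s, if anything falls off the work surface, if the arm or the gripper's body presses on something with over 40 N, if the wrist force passes 120 N, or if a joint passes its speed limit or range.

## Working session

There is one attempt and no reset: what is moved stays moved. The work goes in short steps, Python scripts to look and compute and a tool call to move; the robot and the scene stay as the last step left them, time stands still between calls to the robot, and variables do not carry over. Pictures are saved under pics/ and viewed, and the job is handed in when it is done.

Besides the shell and the picture viewer there is one more tool, called as a command line: name --argument value ..., lists and objects as JSON in quotes. move_arm: Moves the arm, as the interface text tells. Its arguments: {"type":"object","properties":{"motion":{"type":"array","items":{"type":"array"}}},"required":["motion"]}

```bash
mkdir -p pics; ls; python3 - <<'E'
from workcell import *
import cv2
o=get_obs()
for k in o: print(k,o[k])
for n in ("side","top"):
    c=camera(n); cv2.imwrite(f"pics/{n}0.png",c["color"][:,:,::-1])
    print(n,{k:c[k] for k in c if k!="color"})
E
```

```text
pics
clock 0.0
joint_pos [-1.18798523e+00  2.41412438e-01  3.70777001e-03  1.33520304e+00
 -1.80031173e-06  1.57076087e+00]
joint_vel [-5.69305152e-04 -1.31029405e-04  1.54055680e-03  9.45260993e-04
  4.39415113e-04  3.17486731e-06]
tau [-2.80726144e-04 -3.72315252e+01  2.52409333e+01  1.68497767e-02
  8.54601058e-05  4.60941408e-06]
eef_pos [ 0.18652457 -0.46321407  0.23040695]
tool_rot [ 9.81733895e-01  1.90256260e-01 -2.01698978e-04 -1.03624449e-03]
ft_force [-0.31314805 -0.62330071 -0.43632325]
ft_torque [-0.02959712 -0.00163595  0.01043278]
grip_width 0.08542328608038771
side {'fx': 482.6695389821031, 'fy': 482.6695389821031, 'cx': 322.6047114577608, 'cy': 206.68358580717975, 'distortion': array([-0.08644401,  0.        ,  0.        ,  0.        ,  0.        ]), 'rvec': array([ 2.43453529, -0.41269919,  0.13727378]), 'tvec': array([-0.53225062,  0.21416025,  0.84231664])}
top {'fx': 419.72795776742237, 'fy': 419.72795776742237, 'cx': 321.2119867047568, 'cy': 197.00997731118588, 'distortion': array([-0.02330143,  0.        ,  0.        ,  0.        ,  0.        ]), 'rvec': array([ 2.15805868, -2.16074863,  0.08668536]), 'tvec': array([0.03417817, 0.58231814, 0.91696446])}
```

View pics/side0.png

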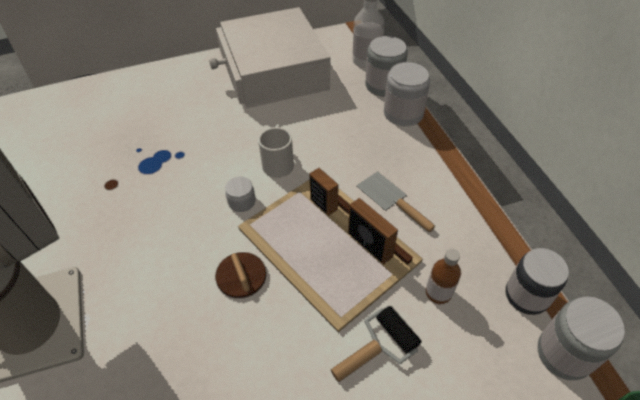

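View pics/top0.png

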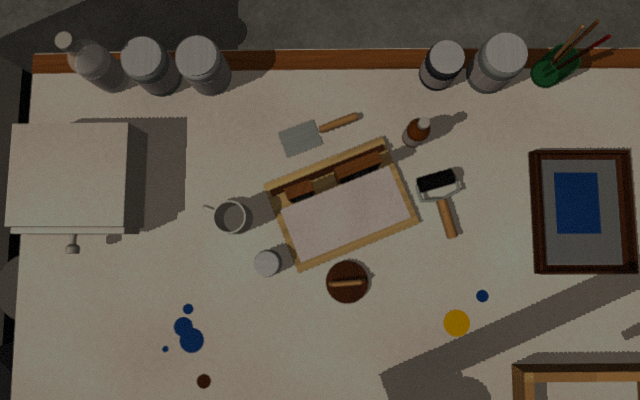

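The wide block is at the right end (-y), around top px (357,165), and the narrow one is at (299,190). The ink knife is beyond the strip and the bottle is near (418,131). I'll zoom in to measure.

```bash
python3 - <<'E'
import cv2
a=cv2.imread("pics/top0.png")[100:280,250:450]; a=cv2.convertScaleAbs(a,alpha=1.5)
cv2.imwrite("pics/topz.png",cv2.resize(a,None,fx=4,fy=3.3,interpolation=2)[:600])
a=cv2.imread("pics/side0.png")[160:330,230:480]; a=cv2.convertScaleAbs(a,alpha=1.6)
cv2.imwrite("pics/sidez.png",cv2.resize(a,None,fx=3.2,fy=3.2,interpolation=2))
E
```

```text
(no output)
```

View pics/topz.png

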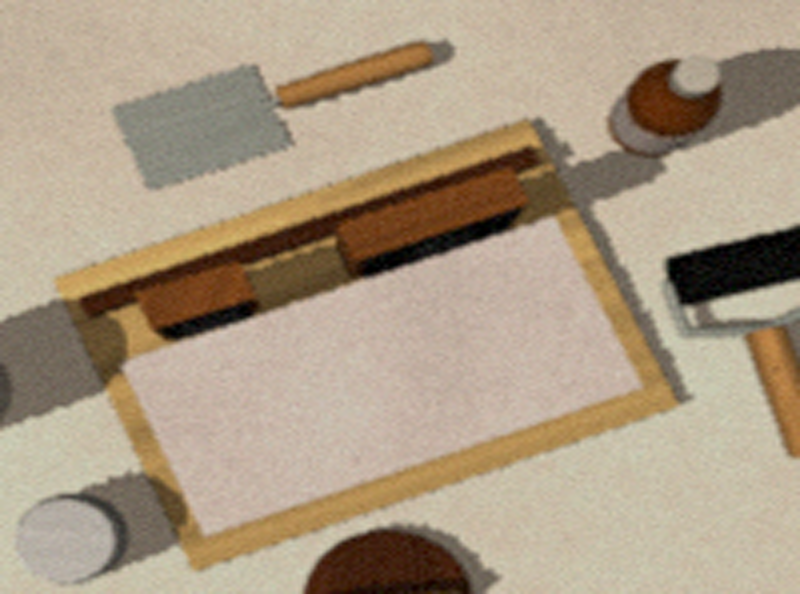

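View pics/sidez.png

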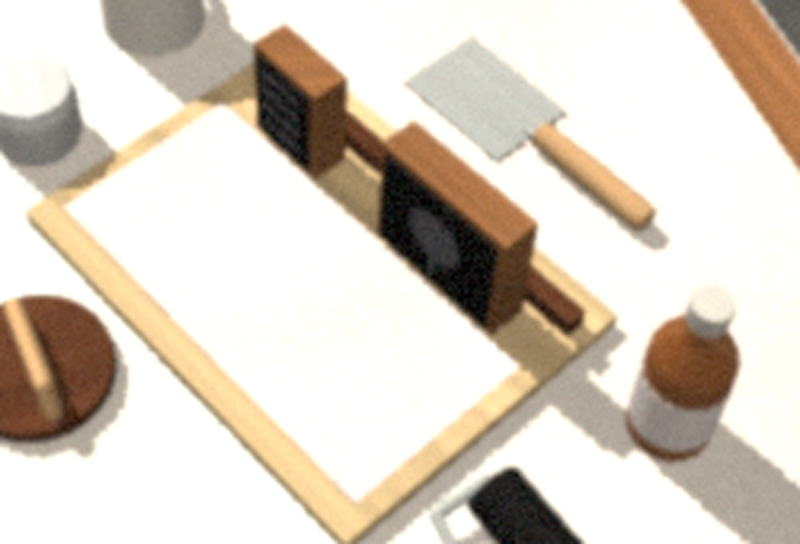

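```bash
cat > h.py <<'E'
import numpy as np, cv2
C={}
def init(cams):
    for n in cams: C[n]=cams[n]
def ray(n,uv):
    c=C[n]; K=np.array([[c['fx'],0,c['cx']],[0,c['fy'],c['cy']],[0,0,1]])
    p=cv2.undistortPoints(np.array([[uv]],float),K,np.array(c['distortion']))[0,0]
    R=cv2.Rodrigues(np.array(c['rvec']))[0]; t=np.array(c['tvec'])
    return -R.T@t, R.T@np.array([p[0],p[1],1])
def onz(n,uv,z):
    o,d=ray(n,uv); return o+d*(z-o[2])/d[2]
T=lambda x,y:(250+(x+.5)/4-.5,100+(y+.5)/3.3-.5)
S=lambda x,y:(230+(x+.5)/3.2-.5,160+(y+.5)/3.2-.5)
def proj(n,P):
    c=C[n]; K=np.array([[c['fx'],0,c['cx']],[0,c['fy'],c['cy']],[0,0,1]])
    return cv2.projectPoints(np.array(P,float).reshape(-1,3),np.array(c['rvec']),np.array(c['tvec']),K,np.array(c['distortion']))[0][:,0]
E
python3 - <<'E'
from workcell import *
from h import *
np.set_printoptions(precision=4,suppress=True)
init({n:camera(n) for n in("side","top")})
b={'FL':('top',T(57,281)),'FR':('top',T(532,122)),'NR':('top',T(678,402)),'NL':('top',T(193,566)),
'sNL':('side',S(30,213)),'sNR':('side',S(350,538)),'sFR':('side',S(613,318))}
for k,(n,uv) in b.items(): print(k,onz(n,uv,.012))
P={k:onz(*b[k],.012)[:2] for k in b}
print('len y',np.linalg.norm(P['FL']-P['FR']),np.linalg.norm(P['NL']-P['NR']),'x',np.linalg.norm(P['FL']-P['NL']),np.linalg.norm(P['FR']-P['NR']))
for k,n,uv in [('BL','top',T(338,236)),('BR','top',T(516,170)),('FR','top',T(524,207)),('FL','top',T(353,266)),
('sBL','side',S(410,124)),('sFL','side',S(385,152)),('sFR','side',S(498,246)),('sBR','side',S(535,225))]: print(k,onz(n,uv,.102))
print('bottle cap', onz('top',T(695,77),.13),onz('side',S(712,300),.13))
for k,n,uv in [('nBL','top',T(138,292)),('nBR','top',T(243,264)),('nFR','top',T(255,300)),('sBL','side',S(287,27)),('sFL','side',S(257,48)),('sFR','side',S(312,97)),('sBR','side',S(345,78))]: print(k,onz(n,uv,.092))
E
```

```text
FL [0.6129 0.1665 0.012 ]
FR [ 0.7251 -0.1092  0.012 ]
NR [ 0.5277 -0.1892  0.012 ]
NL [0.4157 0.0867 0.012 ]
sNL [0.4145 0.0819 0.012 ]
sNR [ 0.528  -0.1887  0.012 ]
sFR [ 0.724  -0.1092  0.012 ]
len y 0.2976553325382948 0.2977070080740698 x 0.21275220186036972 0.21304150992751808
BL [0.6294 0.0049 0.102 ]
BR [ 0.6716 -0.0888  0.102 ]
FR [ 0.6477 -0.0926  0.102 ]
FL [ 0.6101 -0.0029  0.102 ]
sBL [0.6335 0.0022 0.102 ]
sFL [ 0.6124 -0.0124  0.102 ]
sFR [ 0.6467 -0.0938  0.102 ]
sBR [ 0.6716 -0.0877  0.102 ]
bottle cap [ 0.724  -0.1778  0.13  ] [ 0.7257 -0.1785  0.13  ]
nBL [0.5951 0.1106 0.092 ]
nBR [0.613  0.0551 0.092 ]
nFR [0.5898 0.0487 0.092 ]
sBL [0.5944 0.1075 0.092 ]
sFL [0.5714 0.0969 0.092 ]
sFR [0.5899 0.0485 0.092 ]
sBR [0.6136 0.0561 0.092 ]
```

move_arm --motion '[[0,[0.3,-0.1,0],0],[0,[0.9,-0.3,0],0],[0,[1.6,-0.6,0],0],[0,[2.3,-0.8,0],0],[0,[3.0,-1.1,0],0],[0,[3.7,-1.3,0],0],[0,[4.4,-1.6,0],0],[0,[5.1,-1.8,0],0],[0,[5.7,-2.0,0],0],[0,[6.0,-2.1,0],0]]'

```text
clock: 1.2
eef_pos: [0.4275, -0.2525, 0.231]
tool_rot: [0.981, 0.192, 0.0, -0.0]
ft_force: [-0.4, -0.2, -0.1]
grip_width: 0.0003
```

move_arm --motion '[[0,[0.3,-0.1,0],0],[0,[0.9,-0.3,0],0],[0,[1.6,-0.6,0],0],[0,[2.3,-0.8,0],0],[0,[3.0,-1.1,0],0],[0,[3.7,-1.3,0],0],[0,[4.4,-1.6,0],0],[0,[5.0,-1.8,0],0],[0,[5.4,-2.0,0],0],[0,[5.5,-2.1,0],0]]'

```text
clock: 2.2
eef_pos: [0.6429, -0.0525, 0.2301]
tool_rot: [0.982, 0.191, -0.0, -0.0]
ft_force: [-0.1, -0.9, -0.1]
grip_width: 0.0004
```

```bash
python3 - <<'E'
from workcell import *
import numpy as np, cv2
np.set_printoptions(precision=4,suppress=True)
o=get_obs(); print(o['clock'],o['eef_pos'],o['tool_rot'],o['ft_force'],o['joint_pos'],o['grip_width'],pinch_z if 'pinch_z' in globals() else None)
c=camera("wrist"); print({k:c[k] for k in c if k!='color'})
cv2.imwrite("pics/wrist1.png",cv2.convertScaleAbs(c["color"][:,:,::-1],alpha=1.5))
np.savez("w1.npz",pos=o['eef_pos'],q=o['tool_rot'],mount=c['mount'],k=[c['fx'],c['fy'],c['cx'],c['cy']],d=c['distortion'])
E
```

```text
2.2 [ 0.6429 -0.0525  0.2301] [ 0.9816  0.1911 -0.0004 -0.0003] [-0.1028 -0.8624 -0.1203] [-0.0816  0.543   0.4509  1.4796  0.0003  2.6753] 0.0004316881494631975 0.0187
{'fx': 286.426422602057, 'fy': 286.426422602057, 'cx': 319.4409275021451, 'cy': 197.34503095517562, 'distortion': array([0.0061, 0.    , 0.    , 0.    , 0.    ]), 'mount': array([[ 0.0013, -0.9444, -0.3289,  0.0856],
       [ 1.    ,  0.0012,  0.0006,  0.0005],
       [-0.0002, -0.3289,  0.9444, -0.1423],
       [ 0.    ,  0.    ,  0.    ,  1.    ]])}
```

View pics/wrist1.png

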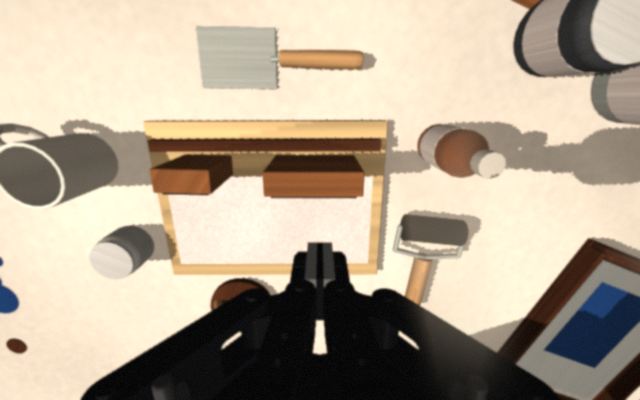

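The wrist view shows the wide block's top face at about cols 264–363, rows 168–196, with its back face above that (rows 155–168) and the strip at row 145. The edges run almost parallel to the image rows, so the tool is square to the block. I'll check the positions.

```bash
python3 - <<'E'
import numpy as np, cv2
from scipy.spatial.transform import Rotation as Ro
np.set_printoptions(precision=4,suppress=True)
w=np.load("w1.npz"); K=np.array([[w['k'][0],0,w['k'][2]],[0,w['k'][1],w['k'][3]],[0,0,1]])
R=Ro.from_quat(w['q']).as_matrix()
def onz(uv,z):
    p=cv2.undistortPoints(np.array([[uv]],float),K,w['d'])[0,0]
    o=R@w['mount'][:3,3]+w['pos']; d=R@w['mount'][:3,:3]@np.array([p[0],p[1],1]); return o+d*(z-o[2])/d[2]
tl=lambda P: R.T@(P-w['pos'])
for n,uv,z in [('top back L',(264,168),.102),('top back R',(363,168),.102),('top front L',(264,196),.102),('top front R',(363,196),.102),('foot back L',(271,155),.012),('foot back R',(360,155),.012),('strip front top L',(150,151),.027),('strip front R',(382,151),.027),('narrow R back',(232,156),.092),('narrow L',(163,156),.092)]:
    P=onz(uv,z); print(n,P,'tool',tl(P))
a=cv2.imread("pics/wrist1.png")[100:220,130:400]; cv2.imwrite("pics/wrist1z.png",cv2.resize(a,None,fx=2.96,fy=2.96,interpolation=2))
E
```

```text
top back L [0.6427 0.0046 0.102 ] tool [ 0.0213 -0.0529  0.1281]
top back R [ 0.6787 -0.0839  0.102 ] tool [0.0215 0.0427 0.1281]
top front L [ 0.6155 -0.0045  0.102 ] tool [-0.0073 -0.0547  0.1282]
top front R [ 0.6528 -0.096   0.102 ] tool [-0.0071  0.0441  0.1281]
foot back L [0.6355 0.0102 0.012 ] tool [ 0.0168 -0.0607  0.2181]
foot back R [ 0.6779 -0.0943  0.012 ] tool [0.0169 0.052  0.2181]
strip front top L [0.5887 0.1456 0.027 ] tool [ 0.0242 -0.2038  0.2032]
strip front R [ 0.6942 -0.1138  0.027 ] tool [0.0247 0.0762 0.203 ]
narrow R back [0.6394 0.0386 0.092 ] tool [ 0.031  -0.0856  0.1382]
narrow L [0.6138 0.1015 0.092 ] tool [ 0.0308 -0.1535  0.1382]
```

View pics/wrist1z.png

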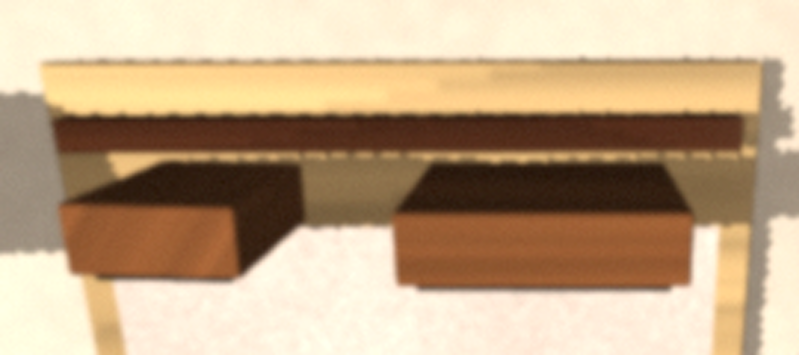

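Both views agree: the block's back is at tool x of about +12 to +17 mm and its middle at y of about -5 mm. I'll move behind it with clearance and go down to z of about 0.085.

move_arm --motion '[[0,[0.2,0,0],0],[0,[0.5,-0.1,0],0],[0,[0.8,-0.1,0.1],0],[0,[0.85,-0.1,0.5],0],[0,[0.85,-0.1,1.0],0],[0,[0.85,-0.1,1.5],0],[0,[0.85,-0.1,2.0],0],[0,[0.85,-0.1,2.5],0],[0,[0.85,-0.1,2.8],0],[0,[0.85,-0.1,2.9],0]]'

```text
clock: 3.25
eef_pos: [0.6768, -0.0351, 0.084]
tool_rot: [0.982, 0.189, -0.002, -0.0]
ft_force: [0.2, -0.4, -0.6]
grip_width: 0.0
```

```bash
python3 - <<'E'
from workcell import *
import numpy as np, cv2
o=get_obs(); print(o['clock'],o['eef_pos'],o['ft_force'])
c=camera("side"); cv2.imwrite("pics/side2.png",cv2.resize(cv2.convertScaleAbs(c["color"][130:330,230:480,::-1],alpha=1.5),None,fx=3,fy=3))
c=camera("wrist"); cv2.imwrite("pics/wrist2.png",cv2.convertScaleAbs(c["color"][:,:,::-1],alpha=1.5))
E
```

```text
3.25 [ 0.67682897 -0.03505081  0.08397815] [ 0.2303772  -0.38309815 -0.62322732]
```

View pics/side2.png

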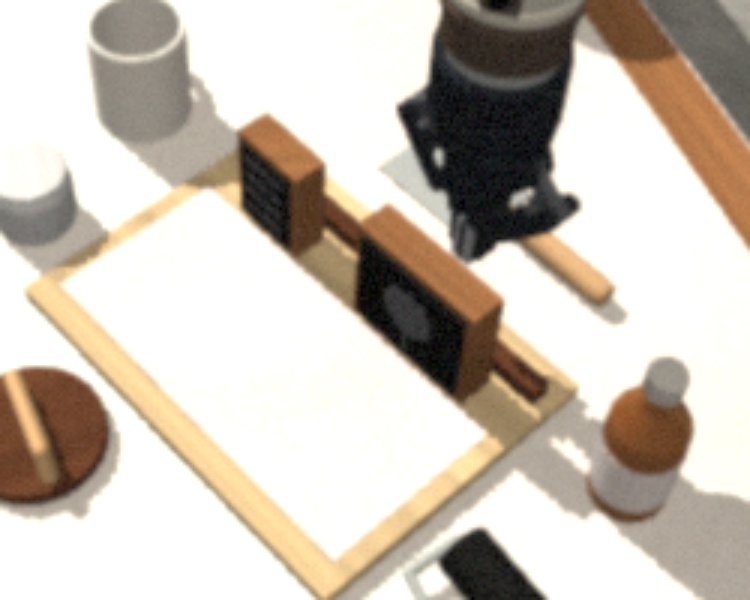

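View pics/wrist2.png

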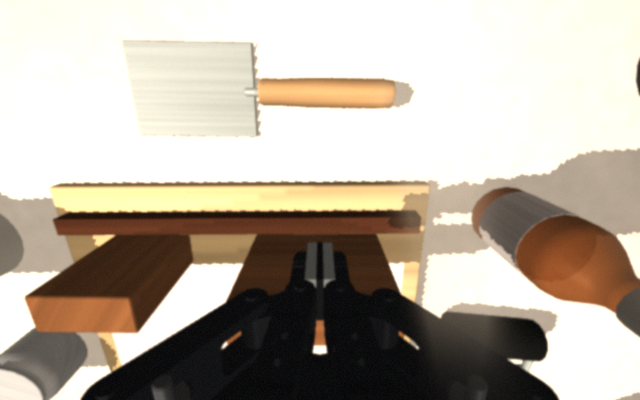

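The fingers are behind the middle of the wide block and clear of the strip. Now I'll push slowly.

move_arm --motion '[[0,[-0.05,0,0],0],[0,[-0.1,0,0],0],[0,[-0.15,0,0],0],[0,[-0.2,0,0],0],[0,[-0.25,0,0],0],[0,[-0.3,0,0],0],[0,[-0.35,0,0],0],[0,[-0.4,0,0],0],[0,[-0.45,0,0],0],[0,[-0.5,0,0],0]]'

```text
clock: 4.35
eef_pos: [0.6558, -0.0432, 0.0862]
tool_rot: [0.982, 0.19, -0.0, -0.0]
ft_force: [0.8, -0.1, 0.1]
grip_width: -0.0002
```

```bash
python3 - <<'E'
from workcell import *
import numpy as np, cv2
o=get_obs(); print(o['clock'],o['eef_pos'],o['ft_force'])
c=camera("side"); cv2.imwrite("pics/side3.png",cv2.resize(cv2.convertScaleAbs(c["color"][130:330,230:480,::-1],alpha=1.5),None,fx=3,fy=3))
E
```

```text
4.35 [ 0.65580048 -0.04315818  0.08623472] [ 0.82498727 -0.09140444  0.13542787]
```

View pics/side3.png

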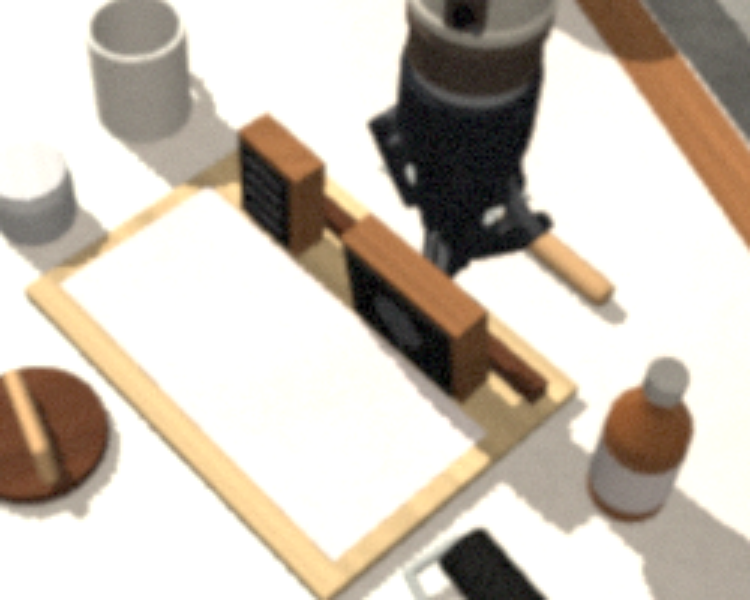

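The block is tilting about its foot, which hasn't moved, and it stays square. I'll carry on past the balance point, then hold.

move_arm --motion '[[0,[-0.05,0,0],0],[0,[-0.1,0,0],0],[0,[-0.15,0,0],0],[0,[-0.2,0,0],0],[0,[-0.25,0,0],0],[0,[-0.3,0,0],0],[0,[-0.3,0,0],0],[0,[-0.3,0,0],0],[0,[-0.3,0,0],0],[0,[-0.3,0,0],0]]'

```text
clock: 5.4
eef_pos: [0.6423, -0.0486, 0.0863]
tool_rot: [0.982, 0.19, 0.0, 0.0]
ft_force: [-1.0, 0.2, -0.4]
grip_width: 0.0
```

```bash
python3 - <<'E'
from workcell import *
import numpy as np, cv2
o=get_obs(); print(o['clock'],o['eef_pos'],o['ft_force'])
c=camera("side"); cv2.imwrite("pics/side4.png",cv2.resize(cv2.convertScaleAbs(c["color"][130:330,230:480,::-1],alpha=1.5),None,fx=3,fy=3))
E
```

```text
5.4 [ 0.64226019 -0.0486336   0.08631594] [-0.96143451  0.23503848 -0.41951725]
```

View pics/side4.png

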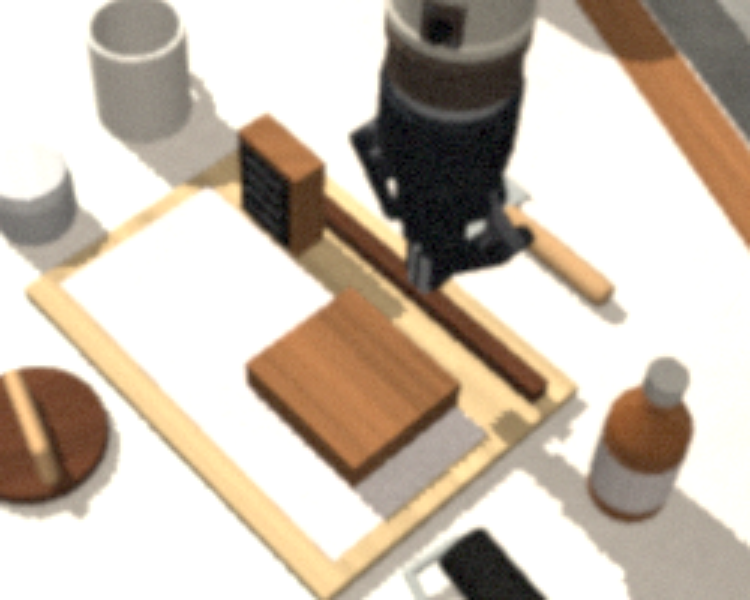

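The block has fallen face down, with its back's corners at zoom px (350,290), (248,366), (355,468) and (458,383). The narrow block is still standing. Next I'll locate the centre of the back.

```bash
python3 - <<'E'
from workcell import *
from h import *
from scipy.spatial.transform import Rotation as Ro
np.set_printoptions(precision=4,suppress=True)
c={n:camera(n) for n in("side","top")}; init(c)
cv2.imwrite("pics/top5.png",cv2.resize(cv2.convertScaleAbs(c['top']["color"][100:280,250:450,::-1],alpha=1.5),None,fx=4,fy=3.3,interpolation=2)[:600])
P=np.array([onz('side',(230+x/3,130+y/3),.041) for x,y in [(350,290),(248,366),(355,468),(458,383)]])
print(P, [np.linalg.norm(P[i]-P[(i+1)%4]) for i in range(4)]); m=P.mean(0)
o=get_obs(); R=Ro.from_quat(o['tool_rot']).as_matrix(); print(m,R.T@(m-o['eef_pos'])/.05,o['eef_pos'])
E
```

```text
[[ 0.609  -0.0102  0.041 ]
 [ 0.529  -0.0437  0.041 ]
 [ 0.5656 -0.1322  0.041 ]
 [ 0.646  -0.0981  0.041 ]] [np.float64(0.08669006954091062), np.float64(0.09577883967065506), np.float64(0.08740075843176097), np.float64(0.09535773894369722)]
[ 0.5874 -0.0711  0.041 ] [-1.1847  0.0063  0.9054] [ 0.6422 -0.0486  0.0863]
```

View pics/top5.png

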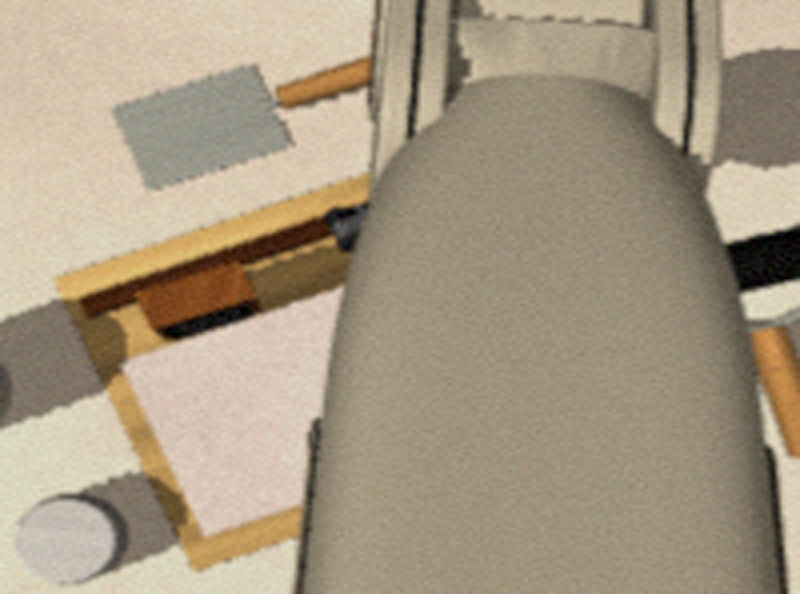

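move_arm --motion '[[0,[-0.2,0,0],0],[0,[-0.5,0,0],0],[0,[-0.8,0,0],0],[0,[-1.1,0,0.1],0],[0,[-1.2,0,0.3],0],[0,[-1.2,0,0.5],0],[0,[-1.2,0,0.65],0],[0,[-1.2,0,0.75],0],[0,[-1.2,0,0.8],0],[0,[-1.2,0,0.8],0]]'

```text
clock: 6.55
eef_pos: [0.5865, -0.0708, 0.0456]
tool_rot: [0.982, 0.19, -0.0, -0.0]
ft_force: [0.5, 0.1, 0.6]
grip_width: 0.0003
```

move_arm --motion '[[0,[0,0,0.02],0],[0,[0,0,0.04],0],[0,[0,0,0.06],0],[0,[0,0,0.08],0],[0,[0,0,0.1],0],[0,[0,0,0.11],0],[0,[0,0,0.12],0],[0,[0,0,0.13],0],[0,[0,0,0.14],0],[0,[0,0,0.14],0]]'

```text
clock: 7.55
eef_pos: [0.5865, -0.0711, 0.0411]
tool_rot: [0.982, 0.19, 0.0, 0.0]
ft_force: [-4.4, 1.9, 9.3]
grip_width: 0.0006
```

Contact is at z = 0.041, as expected, with 9 N. I'll press a bit harder and hold for over a second.

move_arm --motion '[[0,[0,0,0.01],0],[0,[0,0,0.02],0],[0,[0,0,0.03],0],[0,[0,0,0.04],0],[0,[0,0,0.05],0],[0,[0,0,0.06],0],[0,[0,0,0.06],0],[0,[0,0,0.06],0],[0,[0,0,0.06],0],[0,[0,0,0.06],0]]'

```text
clock: 8.55
eef_pos: [0.5866, -0.0711, 0.041]
tool_rot: [0.982, 0.19, 0.001, 0.0]
ft_force: [-9.8, 1.5, 26.2]
grip_width: 0.0001
```

move_arm --motion '[[0,[0,0,0],0],[0,[0,0,0],0],[0,[0,0,0],0],[0,[0,0,0],0],[0,[0,0,0],0],[0,[0,0,0],0],[0,[0,0,0],0],[0,[0,0,0],0],[0,[0,0,0],0],[0,[0,0,0],0]]'

```text
clock: 9.55
eef_pos: [0.5866, -0.0711, 0.041]
tool_rot: [0.982, 0.19, 0.001, 0.0]
ft_force: [-10.0, 1.9, 25.4]
grip_width: -0.0001
```

move_arm --motion '[[0,[0,0,-0.05],0],[0,[0,0,-0.1],0],[0,[0,0,-0.15],0],[0,[0,0,-0.2],0],[0,[0,0,-0.3],0],[0,[0,0,-0.5],0],[0,[0,0,-0.9],0],[0,[0,0,-1.4],0],[0,[0,0,-1.9],0],[0,[0,0,-2.2],0]]'

```text
clock: 10.55
eef_pos: [0.5877, -0.0712, 0.1493]
tool_rot: [0.982, 0.19, 0.002, 0.001]
ft_force: [0.9, 0.8, -0.8]
grip_width: -0.0004
```

move_arm --motion '[[0,[0,0,-0.2],0],[0,[0,0,-0.6],0],[0,[0,0,-1.0],0],[0,[-0.3,0.2,-1.2],0],[0,[-0.8,0.6,-1.4],0],[0,[-1.4,1.0,-1.5],0],[0,[-2.0,1.5,-1.5],0],[0,[-2.6,2.0,-1.5],0],[0,[-3.0,2.3,-1.5],0],[0,[-3.1,2.4,-1.5],0]]'

```text
clock: 11.55
eef_pos: [0.4849, -0.2429, 0.221]
tool_rot: [0.982, 0.188, -0.001, -0.0]
ft_force: [0.1, 0.4, -0.0]
grip_width: 0.0003
```

```bash
python3 - <<'E'
from workcell import *
from h import *
o=get_obs(); print(o['clock'],o['eef_pos'],o['ft_force'])
c={n:camera(n) for n in("side","top")}
cv2.imwrite("pics/top6.png",cv2.resize(cv2.convertScaleAbs(c['top']["color"][100:280,250:450,::-1],alpha=1.5),None,fx=4,fy=3.3,interpolation=2)[:600])
cv2.imwrite("pics/side6.png",cv2.resize(cv2.convertScaleAbs(c["side"]["color"][130:330,230:480,::-1],alpha=1.5),None,fx=3,fy=3))
E
```

```text
11.55 [ 0.48490355 -0.2428519   0.22097264] [ 0.12039668  0.40612329 -0.02531305]
```

View pics/side6.png

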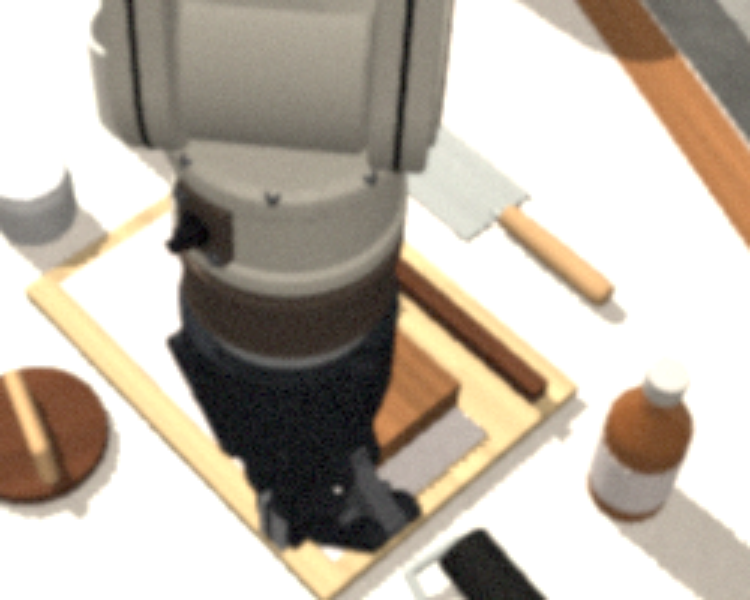

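View pics/top6.png

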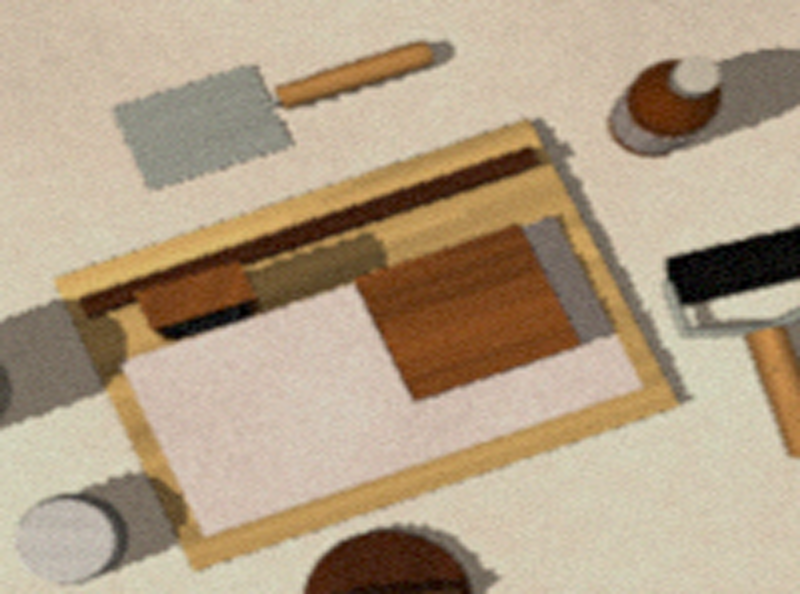

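The wide block lies flat and square on the sheet. The narrow block is still standing where it was (zoom px 138–255, 264–335), and nothing else in view has moved. The right corner in the side view, (458,383), matches its position before the press.

```bash
python3 -c "
from workcell import *
print(job_done())"
```

```text
the job is handed in; nothing more can be done
None
```

I tipped the wide block over from behind and pressed the print. The job is handed in, with no verdict reported; the arm's clock read 11.55 s at the last check.

- **Tipping:** I pushed with shut fingertips high on the middle of its back. In the pictures the block turned about its foot without visible sliding or twisting and fell face down on the sheet.
- **Pressing:** Contact came at z = 0.041 m, the height expected for the back of a block lying flat. I pressed at about 25 N for more than a second. The fingertip moved about 0.1 mm, and the sideways force was about 10 N. I then lifted off and moved clear, and the wrist force went back to about zero.
- **Last check:** The block lies flat and square. The narrow block is standing where it was. The knife, bottle and tin look unmoved. The mug, brayer and baren were only partly in the last pictures, but the visible parts had not moved.
- **Disagreement:** The top/side and wrist cameras differed by about 5 mm on where the block's back was, so I left extra clearance when moving in behind it.

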